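# Find the soft stop buffer with the sprung pin gauge

## Task

One of the three sprung stop buffers in the aluminium block has gone soft. Take the pin gauge from its black stand and, starting at the bore beside the red dot and going along the block, push its pin down into each buffer with about 8 N for half a second (never more than 14 N) and read how far it sinks. Then leave the gauge standing by itself in the bore of the buffer that sank farthest, resting on it, and leave the other things on the bench alone.

Things in the scene. Friction and masses are not known exactly. Their poses are not given: they have to be found in the camera images.
- gauge: Loose pin gauge, 0.4 kg, stands upright in the stand at the start. Stainless steel round handle, 28 mm diameter, 80 mm long, blue band near its top; origin at the centre of the handle's underside, z up along the handle. Below it a brass pin of 18 mm diameter sticks out 64 mm, its end coned over the last 6 mm to a 10 mm flat. Grip the handle across its diameter, from above.
- pin (a joint): How far the gauge's sprung pin is pushed up into the handle, m: 0 out, 0.009 stop. Spring 2000 N/m, no preload: 8 N is 0.004, 14 N is 0.007. The push meant in the goal is this spring force; held in the air the gauge itself pulls down with about 4 N.
- pin_tip (a point): Centre of the flat end of the pin; 64 mm below the handle's underside when the pin is out.
- stand: Fixed black block, 60 x 60 mm, 66 mm high, with a vertical through hole of 21 mm that the pin hangs in while the handle's underside rests on the top. Origin at the centre of the underside.
- block: Fixed aluminium buffer block, 60 (x) x 230 (y) mm, 60 mm high, origin at the centre of its underside, yaw varies. Three vertical bores of 21 mm, mouths chamfered 3 mm, 70 mm apart along its y axis; a red dot of 12 mm on top at the +y end.
- bore1 (a point): Centre of the mouth of the bore beside the red dot, at the block's top face (z up). A sprung rubber-faced pad fills each bore, its face 30 mm below the top, travel 25 mm; under load it sinks straight down and springs back.
- bore2 (a point): Centre of the mouth of the middle bore, at the top face. Sound pads: springs of 1500 to 1700 N/m (5 mm at 8 N, 2.5 mm under the gauge's own weight); the soft one: 400 N/m (20 mm at 8 N, 10 mm under the gauge). Which bore holds the soft one changes and cannot be seen.
- bore3 (a point): Centre of the mouth of the bore farthest from the red dot, at the top face.
- wheel1: Loose brass warning wheel, 55 mm over the teeth, 5 mm thick, with a hub to 14 mm and a small steel warning pin on its face; origin at the centre of its underside. Leave alone. Lies in the aluminium tray.
- wheel2: Loose brass warning wheel, 55 mm over the teeth, 5 mm thick, with a hub to 14 mm and a small steel warning pin on its face; origin at the centre of its underside. Leave alone. Lies in the aluminium tray.
- wheel3: Loose brass warning wheel, 55 mm over the teeth, 5 mm thick, with a hub to 14 mm and a small steel warning pin on its face; origin at the centre of its underside. Leave alone. Lies on the bench, to the robot's right.
- wheel4: Loose brass warning wheel, 55 mm over the teeth, 5 mm thick, with a hub to 14 mm and a small steel warning pin on its face; origin at the centre of its underside. Leave alone. Lies on the bench, to the robot's left.
- cube: Loose clear acrylic pinion cube, 35 mm; origin at the centre of its underside. Leave alone.
- brush: Loose bench brush with a round stainless handle, 210 mm long, 22 mm high, lying along its x; origin on the underside near the middle. Leave alone.

How it is judged:
By the outcome, as a careful person would: the job done as asked, in the order asked, and still so for the second after the job is handed in, with the robot touching nothing.
It also fails if it takes over 61 s, if anything falls off the work surface, if the arm or the gripper's body presses on something with over 40 N, if the wrist force passes 120 N, or if a joint passes its speed limit or range.

## Robot

A 6-joint arm with a two-finger parallel gripper is mounted at the origin on the work surface. World frame = base frame: x ahead of the robot, y to its left, z up, the work surface at z = 0. Lengths are in m, angles in rad, forces in N, time in s.
With the tool pointing down it reaches from about 0.375 to 0.975 m from the base axis. Payload 3.8 kg.
Tool frame: the origin (TCP) lies at the very end of the fingers, on their centre line; the grasp point (between the pads) lies 19 mm behind it; z points along the fingers, x is the direction in which the jaws open and shut, and the axes are right-handed (so a half turn about z gives the same grasp; the last joint's range is limited). The gripper opens to 85 mm and grips with 20 to 120 N. Pads are 22 mm wide; open, the fingers measure 114 mm over their backs; the gripper's body (76 mm by 85 mm) begins 54 mm behind the grasp point. The pads swing forward as they close: fully open they stand 13 mm farther back than shut.
Start: joints at [-1.331, 0.264, 1.604, -0, 1.274, -0.037], TCP at [0.184, -0.649, 0.231] pointing down, gripper open.
Joint ranges: [-2.63, 2.63], [-0.94, 2.18], [0.31, 2.57], [-1.31, 4.45], [0, 2.66], [-2.55, 2.55]. Speed limits (rad/s): [2.57, 2.57, 3.14, 3.14, 3.14, 3.14].

## Interface

Orientations are given as a rotation vector (axis times angle).
In Python, from workcell import bot gives the robot as it stands.
- The arm moves only by the tool carry_out, never from a script. Its argument "deltas" is a list of rows, each an object with "delta_pos": the shift along the tool's x, y, z in m, a list of three; "dr": the turn, a rotation vector about the tool's x, y, z in rad, a list of three. A call has 1 to 10 rows; each row shifts and turns the commanded pose from where the row before left it, along the tool's axes as they then stand; what a row does not reach is not made up. A row lasts 1/8 s, in which the tool goes at most 62.5 mm and 10.7 degrees, less where a joint would pass 70% of its speed; a pose out of reach is approached as far as the arm can. A call is refused whole if a number of a shift passes 0.0625 or a number of a turn 0.188, either way. A call with a gripper value outside its range is refused whole. "grip" is the opening, from 0 (shut) to 1 (fully open), set as the call begins (left out, the last holds). The fingers move at their own pace and stop on an object; "force" is the grip in N (left out, the last holds). Time passes only in rows, so rows that do not move let the fingers close. It gives the time, the measured TCP pose, the force and the opening at its end, in the units of the state.
- bot.read_state(): the state, without advancing time (a new reading comes with each control period).
- bot.read_camera(name): name is "side" or "top"; returns a dict with "frame" (384x512x3 uint8, red, green, blue), "K" (3x3 intrinsics, pixels), "xyz" and "attitude" of the camera in the world. Camera axes: x right, y down, z forward; pixel columns grow to the right and rows downward; lengths in m; the calibration is good to about 2 mm. A picture is of the moment at which its call begins. There is no depth.
- bot.finish_job(): hands the job in, once; it reports no verdict.
The state is a dict: "time": time; "q": joint angles; "joint_vel": joint speeds; "joint_torque": joint torques, N m; "tool_pos": TCP position; "tcp_rot": TCP orientation; "wrist_force": force on the tool from outside, world axes, zero at the start; "torque": the same for the moment, N m; "width": opening from 0.0 (shut) to 1.0 (fully open).
Only numpy, scipy, OpenCV 4.12 (cv2) and the standard library are available. Lean on these libraries where they do the work, as an engineer would, in place of code of your own. Each camera call takes 0.05 s, during which the arm holds its last target.

## Working session

There is one attempt and no reset: what is moved stays moved. The work goes in short steps, Python scripts to look and compute and a tool call to move; the robot and the scene stay as the last step left them, time stands still between calls to the robot, and variables do not carry over. Pictures are saved under pics/ and viewed, and the job is handed in when it is done.

Besides the shell and the picture viewer there is one more tool, called after "Emit:" as name([rows], argument=value, ...), one row to a line, values as JSON. carry_out: Moves the arm, as the interface text tells. Its arguments: {"type":"object","properties":{"deltas":{"type":"array"},"grip":{"type":"number"},"force":{"type":"number"}},"required":["deltas"]}

```bash
mkdir -p pics; ls
cat > h.py <<'E'
import numpy as np, cv2
from workcell import bot
from scipy.spatial.transform import Rotation as R
def cam(n,save=None):
    c=bot.read_camera(n)
    if save: cv2.imwrite('pics/'+save,cv2.cvtColor(c['frame'],cv2.COLOR_RGB2BGR))
    return c
def Rm(a):
    a=np.array(a,float)
    return a if a.shape==(3,3) else (R.from_rotvec(a).as_matrix() if a.size==3 else R.from_quat(a).as_matrix())
def ray(c,u,v):
    d=Rm(c['attitude'])@np.linalg.inv(np.array(c['K']))@np.array([u,v,1.]); return np.array(c['xyz']),d/np.linalg.norm(d)
def onplane(c,u,v,z):
    o,d=ray(c,u,v); return o+d*(z-o[2])/d[2]
def tri(c1,p1,c2,p2):
    o1,d1=ray(c1,*p1);o2,d2=ray(c2,*p2)
    A=np.array([d1,-d2]).T; s=np.linalg.lstsq(A,o2-o1,rcond=None)[0]
    a=o1+d1*s[0];b=o2+d2*s[1]; return (a+b)/2,np.linalg.norm(a-b)
def proj(c,p):
    q=np.array(c['K'])@(Rm(c['attitude']).T@(np.array(p)-np.array(c['xyz']))); return q[:2]/q[2]
E
python3 - <<'E'
from h import *
for n in('top','side'):
    c=cam(n,n+'0.png'); print(n,c['K'],c['xyz'],c['attitude'])
print(bot.read_state())
E
```

```text
pics
top [[493.41638285   0.         251.93216578]
 [  0.         493.41638285 185.36083892]
 [  0.           0.           1.        ]] [0.31333065 0.05034481 1.56665589] [-2.11879795  2.14979971 -0.15182014]
side [[489.6608411    0.         254.30925432]
 [  0.         489.6608411  196.84558487]
 [  0.           0.           1.        ]] [0.30502768 0.91586261 0.85850012] [-0.34912341  2.75010984 -1.2389624 ]
{'time': 0.1, 'q': array([-1.33090472e+00,  2.64676561e-01,  1.60523501e+00,  2.13147248e-05,
        1.27369792e+00, -3.69368809e-02]), 'joint_vel': array([ 2.14781013e-04, -1.64004013e-03, -3.39214681e-03,  8.03470062e-04,
       -3.71309740e-05, -1.25773435e-03]), 'joint_torque': array([ 9.14077755e-04, -5.16706109e+01, -3.68589056e+01, -4.10471102e-05,
        6.27846457e-03, -1.39226145e-05]), 'tool_pos': array([ 0.18430671, -0.64866791,  0.23008868]), 'tcp_rot': array([-2.50565789e+00,  1.89292703e+00,  2.43432732e-03]), 'wrist_force': array([-0.03803631,  0.53367638, -0.06717114]), 'torque': array([-0.00167101,  0.00748599, -0.01504903]), 'width': 1.0037928843317925}
```

View pics/top0.png

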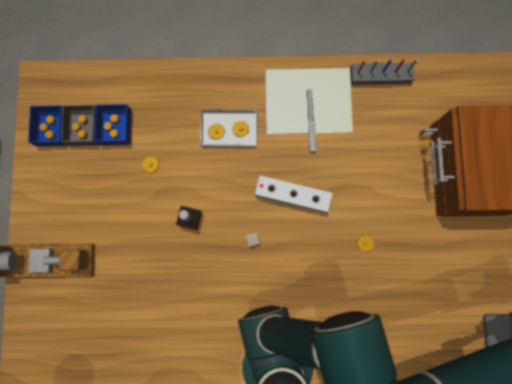

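View pics/side0.png

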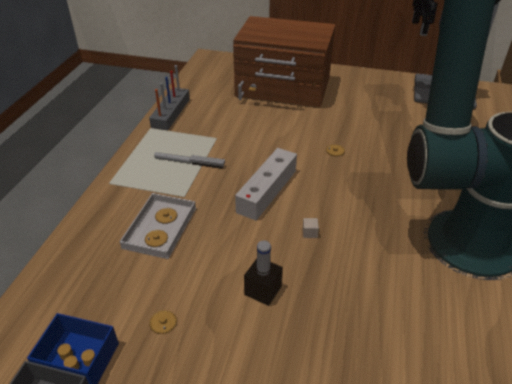

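The top view shows the block at about (294,194) with its red dot at (262,186), and the stand with the gauge at (188,218). In the side view the block is at (268,183) and the gauge at (263,260). Next I'll enlarge both.

Run:
```python
import cv2,numpy as np
t=cv2.imread('pics/top0.png');s=cv2.imread('pics/side0.png')
f=lambda im,x,y,w,h,k:cv2.resize(im[y:y+h,x:x+w],None,fx=k,fy=k,interpolation=cv2.INTER_CUBIC)
cv2.imwrite('pics/tz.png',f(t,170,160,170,80,4.5)); 
cv2.imwrite('pics/sz.png',np.hstack([f(s,225,140,80,85,5),f(s,235,230,60,85,5)]))
```

```text
(no output)
```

View pics/tz.png

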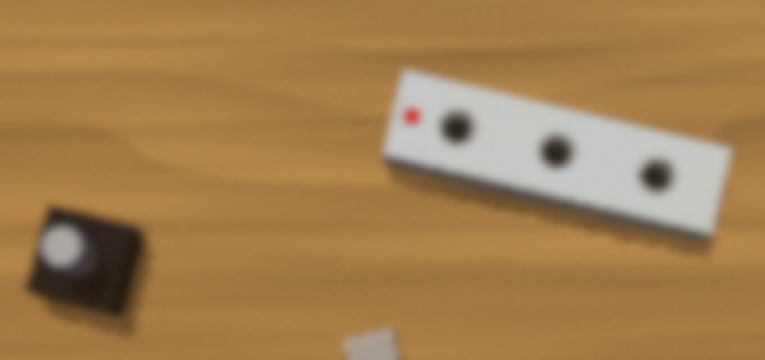

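View pics/sz.png

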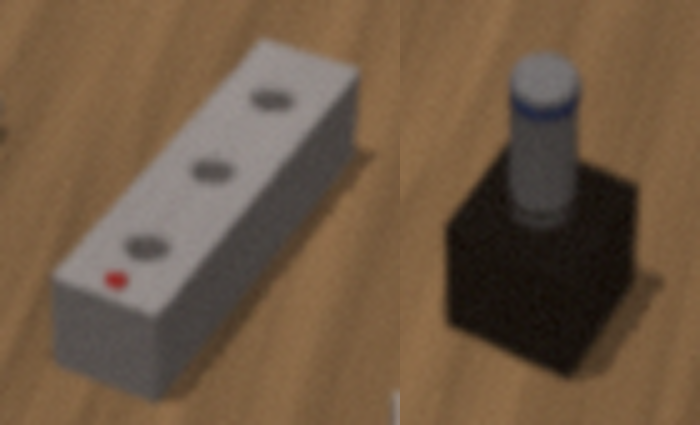

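```bash
cat > m.py <<'E'
from h import *
def cen(w):  # weighted centroid
    v,u=np.mgrid[:w.shape[0],:w.shape[1]]; return np.array([(w*u).sum(),(w*v).sum()])/w.sum()
ct=cam('top');cs=cam('side')
def blobs(c,box,ref):
    x,y,w,h=box; g=c['frame'].astype(float)[y:y+h,x:x+w]
    hsv=cv2.cvtColor(c['frame'],cv2.COLOR_RGB2HSV)[y:y+h,x:x+w]
    return g,hsv
def darkc(c,u,v,r=7):
    g=cv2.cvtColor(c['frame'],cv2.COLOR_RGB2GRAY).astype(float)
    p=np.array([u,v],float)
    for _ in range(6):
        u0,v0=np.round(p).astype(int); P=g[v0-r:v0+r+1,u0-r:u0+r+1]
        yy,xx=np.mgrid[-r:r+1,-r:r+1]
        bg=np.percentile(P,75); w=np.clip(bg-15-P,0,40)*((xx**2+yy**2)<=r*r)
        p=np.array([u0+(w*xx).sum()/w.sum(),v0+(w*yy).sum()/w.sum()])
    return p
T=[darkc(ct,*q,r=5) for q in((271,188),(293.5,193.5),(316,199))]
S=[darkc(cs,*q,r=6) for q in((254,189),(267,174),(279,160))]
for a,b in zip(T,S):
    p,e=tri(ct,a,cs,b); print('bore',a.round(1),b.round(1),p.round(4),'gap',round(e,4),'top@60',onplane(ct,*a,.06).round(4)[:2],'side@60',onplane(cs,*b,.06).round(4)[:2])
def red(c):
    f=c['frame'].astype(float); w=np.clip(f[...,0]-np.maximum(f[...,1],f[...,2])-60,0,99); 
    m=np.zeros_like(w); 
    if c is ct: m[178:195,255:270]=1
    else: m[190:202,242:255]=1
    return cen(w*m)
a,b=red(ct),red(cs); p,e=tri(ct,a,cs,b); print('dot',a,b,p.round(4),e)
# gauge top
def grey(c,box):
    x,y,w,h=box; hsv=cv2.cvtColor(c['frame'],cv2.COLOR_RGB2HSV)[y:y+h,x:x+w]
    return hsv
h=cv2.cvtColor(ct['frame'],cv2.COLOR_RGB2GRAY)[205:235,172:206]
w=np.clip(h.astype(float)-110,0,60)
m=((h>115)).astype(np.uint8);hs=cv2.cvtColor(ct['frame'],cv2.COLOR_RGB2HSV)[205:235,172:206]
m&=(hs[...,1]<70).astype(np.uint8)
n,l,st,c=cv2.connectedComponentsWithStats(m); print(st,c+[172,205])
hs=cv2.cvtColor(cs['frame'],cv2.COLOR_RGB2HSV)[236:282,250:280]
print(hs[:,13:15,:].reshape(46,-1))
E
python3 m.py
```

```text
bore [271.1 187.9] [253.8 189.1] [0.5417 0.0099 0.0563] gap 0.0006 top@60 [0.5408 0.0099] side@60 [0.5409 0.014 ]
bore [293.2 193.2] [266.9 173.9] [ 0.5239 -0.058   0.0562] gap 0.0007 top@60 [ 0.523  -0.0578] side@60 [ 0.5233 -0.0535]
bore [315.5 198.6] [279.  159.6] [ 0.5064 -0.126   0.0561] gap 0.001 top@60 [ 0.5054 -0.1256] side@60 [ 0.5059 -0.121 ]
dot [261.088 185.304] [247.74825175 195.52447552] [0.5494 0.0407 0.0596] 0.00010859402519039255
[[  0   0  34  30 960]
 [  7   6   9   8  60]] [[188.83854167 219.82395833]
 [183.08333333 214.31666667]]
[[ 14 126 128  15 121 126]
 [ 15 124 127  15 124 128]
 [ 16 122 125  15 122 125]
 [ 14 108 127  15 112 125]
 [ 15  73 119  13  67 115]
 [ 12  28 117  14  24 115]
 [  0   9 114   0  13 118]
 [  0   7 115 173   9 115]
 [ 12  11 118  10  13 117]
 [165   9 115 175  13 117]
 [  0   9 116   5  13 120]
 [  0   9 114  10   7 116]
 [ 13  15 118  12  11 117]
 [ 10   7 112  12  11 111]
 [174  14  94  10  16  93]
 [132  19  67 130  22  70]
 [115  75  58 116  72  57]
 [117  84  58 115  83  55]
 [129  30  60 133  31  57]
 [  8  16  62   6  20  65]
 [ 13  26  68   0  12  64]
 [  9  27  67   0  20  65]
 [ 15  15  66   8  31  66]
 [ 10  22  69   5  22  69]
 [  9  25  70   0  16  65]
 [  0  22  69  10  23  66]
 [  0  15  67   0  23  68]
 [ 10  22  70  12  20  65]
 [ 12  19  68   0  16  64]
 [  8  15  69   6  19  67]
 [ 12  19  67   9  27  67]
 [  5  22  70   0  19  67]
 [ 13  25  71  12  19  68]
 [ 12  19  67  15  22  69]
 [  5  22  70   0  15  67]
 [ 10  23  66  20  24  65]
 [ 13  34  53  15  39  52]
 [  9  38  47  10  33  47]
 [  9  34  53  13  35  51]
 [ 15  35  44  15  45  45]
 [  7  62  37   6  80  32]
 [ 10 106  29  11 104  27]
 [  9  88  29   9  74  24]
 [ 16 108  26  11  94  30]
 [ 17  88  26  15  98  26]
 [ 12  91  28  19 128  28]]
```

```bash
cat > m2.py <<'E'
from h import *
ct=cam('top');cs=cam('side')
# gauge top: side ellipse -> grey bright low sat
hs=cv2.cvtColor(cs['frame'],cv2.COLOR_RGB2HSV)
m=((hs[...,1]<50)&(hs[...,2]>95)).astype(np.uint8); mm=np.zeros_like(m); mm[238:255,250:280]=m[238:255,250:280]
v,u=np.nonzero(mm); b=np.array([u.mean(),v.mean()]); print('side ell',b,u.min(),u.max(),v.min(),v.max())
hs=cv2.cvtColor(ct['frame'],cv2.COLOR_RGB2HSV)
m=((hs[...,1]<70)&(hs[...,2]>110)).astype(np.uint8); mm=np.zeros_like(m); mm[205:225,174:195]=m[205:225,174:195]
v,u=np.nonzero(mm); a=np.array([u.mean(),v.mean()]);print('top',a,u.min(),u.max(),v.min(),v.max())
p,e=tri(ct,a,cs,b); print('gauge top',p.round(4),e,'top@146',onplane(ct,*a,.146)[:2],'side@146',onplane(cs,*b,.146)[:2])
# stand top, black
def poly(c,mask,box):
    x,y,w,h=box; mm=np.zeros_like(mask);mm[y:y+h,x:x+w]=mask[y:y+h,x:x+w]
    k,_=cv2.findContours(mm,cv2.RETR_EXTERNAL,cv2.CHAIN_APPROX_NONE); k=max(k,key=cv2.contourArea)
    return cv2.minAreaRect(k),k
m=((hs[...,1]<50)&(hs[...,2]>130)).astype(np.uint8)
r,k=poly(ct,m,(245,165,100,60)); print('block rect',r)
P=np.array([onplane(ct,*q,.06)[:2] for q in cv2.boxPoints(r)]); print(P.round(4),'centre',P.mean(0).round(4),[round(np.linalg.norm(P[i]-P[i-1]),4) for i in range(4)])
m=(hs[...,2]<60).astype(np.uint8); r,k=poly(ct,m,(165,195,50,50)); print('stand',r)
P=np.array([onplane(ct,*q,.05)[:2] for q in cv2.boxPoints(r)]);print(P.round(4),P.mean(0))
s=bot.read_state(); M=R.from_rotvec(s['tcp_rot']).as_matrix(); print(M.round(3),s['time'])
E
python3 m2.py
```

```text
side ell [263.39583333 245.0625    ] 257 270 241 249
top [183.01515152 214.18181818] 179 187 210 218
gauge top [0.455  0.2689 0.1438] 4.736946745460372e-05 top@146 [0.45476485 0.26855182] side@146 [0.45447671 0.27085987]
block rect ((293.2774963378906, 193.35516357421875), (74.97970581054688, 19.643150329589844), 13.626995086669922)
[[ 0.5223  0.0614]
 [ 0.5818  0.0462]
 [ 0.523  -0.1771]
 [ 0.4643 -0.1607]] centre [ 0.5228 -0.0575] [np.float64(0.2295), np.float64(0.0614), np.float64(0.2309), np.float64(0.061)]
stand ((189.03460693359375, 217.87307739257812), (20.172332763671875, 18.330509185791016), 15.255118370056152)
[[0.4341 0.3019]
 [0.4886 0.2875]
 [0.4712 0.2271]
 [0.4169 0.2418]] [0.45270378 0.26460598]
[[ 0.273 -0.962 -0.   ]
 [-0.962 -0.273  0.001]
 [-0.001 -0.    -1.   ]] 0.3
```

Emit:
carry_out([
  {"delta_pos": [0, 0, -0.02], "dr": [0, 0, -0.185]},
  {"delta_pos": [0, 0, -0.02], "dr": [0, 0, -0.185]},
  {"delta_pos": [0, 0, -0.02], "dr": [0, 0, -0.185]},
  {"delta_pos": [0, 0, -0.02], "dr": [0, 0, -0.185]},
  {"delta_pos": [0, 0, -0.01], "dr": [0, 0, -0.185]},
  {"delta_pos": [0, 0, 0], "dr": [0, 0, -0.185]},
  {"delta_pos": [0, 0, 0], "dr": [0, 0, -0.184]},
], grip=1.0)

```text
time: 1.18
tool_pos: [0.1845, -0.6493, 0.3215]
tcp_rot: [3.141, 0.01, 0.0]
wrist_force: [0.3, 0.4, -0.7]
width: 1.001
```

Emit:
carry_out([
  {"delta_pos": [0.033, -0.045, 0], "dr": [0, 0, 0]},
  {"delta_pos": [0.033, -0.045, 0], "dr": [0, 0, 0]},
  {"delta_pos": [0.033, -0.045, 0], "dr": [0, 0, 0]},
  {"delta_pos": [0.033, -0.045, 0], "dr": [0, 0, 0]},
  {"delta_pos": [0.033, -0.045, 0], "dr": [0, 0, 0]},
  {"delta_pos": [0.033, -0.045, 0], "dr": [0, 0, 0]},
  {"delta_pos": [0.033, -0.045, 0], "dr": [0, 0, 0]},
  {"delta_pos": [0.033, -0.045, 0], "dr": [0, 0, 0]},
  {"delta_pos": [0.0, -0.055, 0], "dr": [0, 0, 0]},
  {"delta_pos": [0.0, -0.055, 0], "dr": [0, 0, 0]},
])

```text
time: 2.42
tool_pos: [0.4486, -0.1775, 0.3212]
tcp_rot: [-3.141, -0.0, -0.0]
wrist_force: [1.9, 0.1, -0.3]
width: 1.0
```

Emit:
carry_out([
  {"delta_pos": [0.006, -0.055, 0], "dr": [0, 0, 0]},
  {"delta_pos": [0, -0.055, 0], "dr": [0, 0, 0]},
  {"delta_pos": [0, -0.055, 0], "dr": [0, 0, 0]},
  {"delta_pos": [0, -0.055, 0.02], "dr": [0, 0, 0]},
  {"delta_pos": [0, -0.055, 0.02], "dr": [0, 0, 0]},
  {"delta_pos": [0, -0.055, 0.02], "dr": [0, 0, 0]},
  {"delta_pos": [0, -0.055, 0.03], "dr": [0, 0, 0]},
  {"delta_pos": [0, -0.055, 0.03], "dr": [0, 0, 0]},
  {"delta_pos": [0, -0.007, 0], "dr": [0, 0, 0]},
  {"delta_pos": [0, 0, 0], "dr": [0, 0, 0]},
])

```text
time: 3.68
tool_pos: [0.4545, 0.2676, 0.2016]
tcp_rot: [3.141, 0.002, -0.0]
wrist_force: [1.0, 0.2, 0.2]
width: 0.998
```

Run:
```python
from h import *
s=bot.read_state();print(s['tool_pos'],s['tcp_rot'],s['q'])
f=lambda im,x,y,w,h,k:cv2.resize(im[y:y+h,x:x+w],None,fx=k,fy=k,interpolation=cv2.INTER_CUBIC)
a=cam('side','s1.png')['frame'][...,::-1]
cv2.imwrite('pics/s1z.png',f(a,200,140,140,180,3))
```

```text
[0.45445009 0.26758693 0.20157698] [ 3.14098555e+00  2.30608504e-03 -5.16286353e-05] [ 4.85266200e-01  5.69259925e-03  1.95120214e+00 -5.62498570e-04
  1.18500945e+00  4.84009560e-01]
```

View pics/s1z.png

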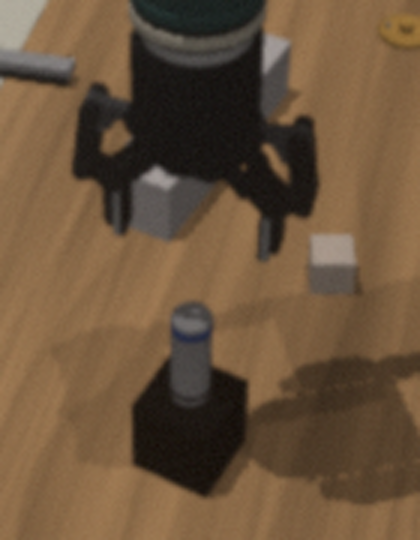

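The gauge stands midway between the open fingers, so I'm going down and closing on it.

Emit:
carry_out([
  {"delta_pos": [0.0005, -0.001, 0.03], "dr": [0, 0, 0]},
  {"delta_pos": [0, 0, 0.03], "dr": [0, 0, 0]},
  {"delta_pos": [0, 0, 0.03], "dr": [0, 0, 0]},
  {"delta_pos": [0, 0, 0.012], "dr": [0, 0, 0]},
  {"delta_pos": [0, 0, 0], "dr": [0, 0, 0]},
])

```text
time: 4.35
tool_pos: [0.4552, 0.2675, 0.0997]
tcp_rot: [3.141, -0.002, -0.0]
wrist_force: [0.9, -0.3, -0.7]
width: 1.001
```

Emit:
carry_out([
  {"delta_pos": [0, 0, 0], "dr": [0, 0, 0]},
  {"delta_pos": [0, 0, 0], "dr": [0, 0, 0]},
  {"delta_pos": [0, 0, 0], "dr": [0, 0, 0]},
  {"delta_pos": [0, 0, 0], "dr": [0, 0, 0]},
  {"delta_pos": [0, 0, 0], "dr": [0, 0, 0]},
  {"delta_pos": [0, 0, 0], "dr": [0, 0, 0]},
  {"delta_pos": [0, 0, 0], "dr": [0, 0, 0]},
  {"delta_pos": [0, 0, 0], "dr": [0, 0, 0]},
], grip=0.0, force=80)

```text
time: 5.35
tool_pos: [0.4553, 0.2688, 0.1004]
tcp_rot: [-3.141, -0.0, -0.001]
wrist_force: [-1.9, -0.5, 6.4]
width: 0.307
```

Emit:
carry_out([
  {"delta_pos": [0, 0, -0.005], "dr": [0, 0, 0]},
  {"delta_pos": [0, 0, -0.015], "dr": [0, 0, 0]},
  {"delta_pos": [0, 0, -0.025], "dr": [0, 0, 0]},
  {"delta_pos": [0, 0, -0.025], "dr": [0, 0, 0]},
  {"delta_pos": [0, 0, -0.03], "dr": [0, 0, 0]},
  {"delta_pos": [0, 0, -0.02], "dr": [0, 0, 0]},
  {"delta_pos": [0, 0, 0], "dr": [0, 0, 0]},
  {"delta_pos": [0, 0, 0], "dr": [0, 0, 0]},
])

```text
time: 6.35
tool_pos: [0.4542, 0.268, 0.2185]
tcp_rot: [3.141, 0.0, -0.003]
wrist_force: [0.4, 0.8, -4.8]
width: 0.307
```

Run:
```python
from h import *
s=bot.read_state();print(s['tool_pos'],s['tcp_rot'],s['wrist_force'],s['torque'])
f=lambda im,x,y,w,h,k:cv2.resize(im[y:y+h,x:x+w],None,fx=k,fy=k,interpolation=cv2.INTER_CUBIC)
a=cam('side','s2.png')['frame'][...,::-1]
cv2.imwrite('pics/s2z.png',f(a,200,140,140,180,3))
```

```text
[0.4541736  0.26803466 0.2184728 ] [ 3.14075436e+00  6.13768144e-05 -2.57493968e-03] [ 0.41130299  0.75389688 -4.83201167] [-0.031805    0.01855284 -0.01525488]
```

View pics/s2z.png

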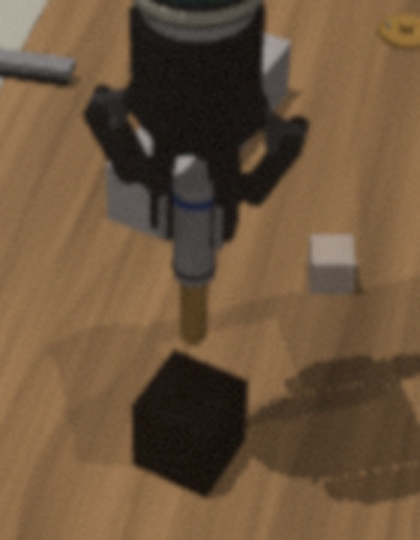

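Run:
```python
from h import *
a=cam('side')
f=a['frame']; hs=cv2.cvtColor(f,cv2.COLOR_RGB2HSV)
for z,d in((.1205,'tip'),(.1845,'under'),(.2645,'top')): print(d,proj(a,[.4545,.268,z]).round(1))
g=f.astype(int)
for v in range(228,262,3): print(v,[tuple(g[v,u]) for u in range(257,273,2)])
F=np.array([ [bot.read_state()['wrist_force']] for _ in range(1)]);print(F)
```

```text
tip [263.6 252.7]
under [264.  230.4]
top [264.5 199.4]
228 [(np.int64(113), np.int64(87), np.int64(62)), (np.int64(74), np.int64(69), np.int64(68)), (np.int64(74), np.int64(72), np.int64(70)), (np.int64(75), np.int64(72), np.int64(70)), (np.int64(72), np.int64(69), np.int64(69)), (np.int64(74), np.int64(70), np.int64(68)), (np.int64(68), np.int64(65), np.int64(61)), (np.int64(72), np.int64(62), np.int64(54))]
231 [(np.int64(127), np.int64(97), np.int64(68)), (np.int64(51), np.int64(44), np.int64(41)), (np.int64(58), np.int64(54), np.int64(51)), (np.int64(66), np.int64(63), np.int64(63)), (np.int64(70), np.int64(66), np.int64(64)), (np.int64(59), np.int64(55), np.int64(54)), (np.int64(51), np.int64(46), np.int64(43)), (np.int64(87), np.int64(69), np.int64(54))]
234 [(np.int64(139), np.int64(106), np.int64(74)), (np.int64(115), np.int64(92), np.int64(68)), (np.int64(77), np.int64(70), np.int64(61)), (np.int64(71), np.int64(65), np.int64(61)), (np.int64(66), np.int64(59), np.int64(54)), (np.int64(71), np.int64(62), np.int64(56)), (np.int64(91), np.int64(74), np.int64(57)), (np.int64(13
[... 2644 characters left out ...]
np.int64(29), np.int64(21)), (np.int64(54), np.int64(42), np.int64(28)), (np.int64(99), np.int64(75), np.int64(53)), (np.int64(135), np.int64(102), np.int64(71)), (np.int64(145), np.int64(113), np.int64(76)), (np.int64(143), np.int64(108), np.int64(74)), (np.int64(143), np.int64(109), np.int64(73))]
261 [(np.int64(28), np.int64(21), np.int64(17)), (np.int64(25), np.int64(18), np.int64(13)), (np.int64(27), np.int64(22), np.int64(17)), (np.int64(26), np.int64(18), np.int64(13)), (np.int64(33), np.int64(24), np.int64(19)), (np.int64(47), np.int64(35), np.int64(22)), (np.int64(77), np.int64(59), np.int64(40)), (np.int64(121), np.int64(91), np.int64(62))]
[[[ 1.07770051 -1.07088849 -4.41124632]]]
```

Emit:
carry_out([
  {"delta_pos": [0.0143, 0.0431, 0], "dr": [0, 0, 0]},
  {"delta_pos": [0.0143, 0.0431, 0], "dr": [0, 0, 0]},
  {"delta_pos": [0.0143, 0.0431, 0], "dr": [0, 0, 0]},
  {"delta_pos": [0.0143, 0.0431, 0], "dr": [0, 0, 0]},
  {"delta_pos": [0.0143, 0.0431, 0], "dr": [0, 0, 0]},
  {"delta_pos": [0.0143, 0.0432, 0], "dr": [0, 0, 0]},
  {"delta_pos": [0, 0, 0.02], "dr": [0, 0, 0]},
  {"delta_pos": [0, 0, 0.015], "dr": [0, 0, 0]},
  {"delta_pos": [0, 0, 0], "dr": [0, 0, 0]},
  {"delta_pos": [0, 0, 0], "dr": [0, 0, 0]},
])

```text
time: 7.7
tool_pos: [0.5407, 0.0104, 0.1844]
tcp_rot: [-3.142, -0.002, 0.0]
wrist_force: [0.0, 0.0, -3.0]
width: 0.31
```

Run:
```python
from h import *
f=lambda im,x,y,w,h,k:cv2.resize(im[y:y+h,x:x+w],None,fx=k,fy=k,interpolation=cv2.INTER_CUBIC)
a=cam('side','s3.png')['frame'][...,::-1]
cv2.imwrite('pics/s3z.png',f(a,200,100,120,130,4.5))
for i in range(3):
    s=bot.read_state();print(s['time'],s['tool_pos'],s['wrist_force']); cam('side')
```

```text
7.75 [0.54106827 0.01033763 0.18493629] [ 0.279073   -0.19767316 -3.45623037]
7.8 [0.54126525 0.01030034 0.18525395] [ 0.10223991 -0.2828079  -5.24653581]
7.85 [0.54134848 0.01020465 0.18538131] [ 0.48115265  0.54351408 -3.13771411]
```

View pics/s3z.png

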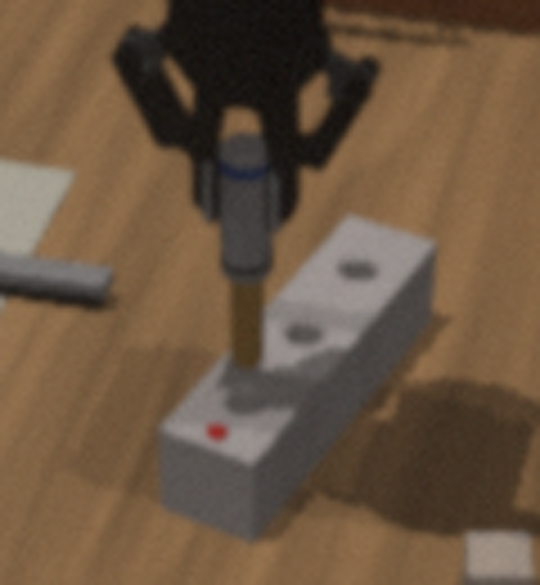

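Emit:
carry_out([
  {"delta_pos": [0, 0, 0.012], "dr": [0, 0, 0]},
  {"delta_pos": [0, 0, 0.012], "dr": [0, 0, 0]},
  {"delta_pos": [0, 0, 0.01], "dr": [0, 0, 0]},
  {"delta_pos": [0, 0, 0.008], "dr": [0, 0, 0]},
  {"delta_pos": [0, 0, 0], "dr": [0, 0, 0]},
  {"delta_pos": [0, 0, 0], "dr": [0, 0, 0]},
])

```text
time: 8.65
tool_pos: [0.5408, 0.0097, 0.1425]
tcp_rot: [3.142, -0.0, -0.0]
wrist_force: [-0.3, 0.8, -3.8]
width: 0.307
```

```bash
cat > w.py <<'E'
from h import *
P=[];F=[];T=[]
for i in range(4):
    s=bot.read_state();P.append(s['tool_pos']);F.append(s['wrist_force']);T.append(s['torque']); bot.read_camera('side')
s=bot.read_state();P.append(s['tool_pos']);F.append(s['wrist_force']);T.append(s['torque'])
print(s['time'],'P',np.mean(P,0).round(4),np.std(P,0).round(4),'F',np.mean(F,0).round(2),np.std(F,0).round(2),'T',np.mean(T,0).round(3),R.from_rotvec(s['tcp_rot']).as_matrix()[:,2].round(4))
E
python3 w.py
```

```text
8.85 P [0.5409 0.0097 0.1428] [0.0001 0.     0.0001] F [ 0.17  0.2  -4.32] [0.39 0.46 0.5 ] T [-0.008 -0.004  0.005] [ 6.e-04 -0.e+00 -1.e+00]
```

Emit:
carry_out([
  {"delta_pos": [0, 0, 0.008], "dr": [0, 0, 0]},
  {"delta_pos": [0, 0, 0.006], "dr": [0, 0, 0]},
  {"delta_pos": [0, 0, 0.003], "dr": [0, 0, 0]},
  {"delta_pos": [0, 0, 0.003], "dr": [0, 0, 0]},
  {"delta_pos": [0, 0, 0], "dr": [0, 0, 0]},
  {"delta_pos": [0, 0, 0], "dr": [0, 0, 0]},
])

```text
time: 9.6
tool_pos: [0.5407, 0.0097, 0.1228]
tcp_rot: [3.142, 0.0, -0.0]
wrist_force: [-3.0, -0.5, 0.0]
width: 0.306
```

```bash
python3 w.py
```

```text
9.8 P [0.5407 0.0097 0.1227] [0.     0.     0.0001] F [-2.14 -0.11  1.02] [0.66 0.31 0.57] T [-0.01   0.555  0.004] [-1.e-04 -0.e+00 -1.e+00]
```

Emit:
carry_out([
  {"delta_pos": [-0.0006, 0, 0.0015], "dr": [0, 0, 0]},
  {"delta_pos": [0, 0, 0.0013], "dr": [0, 0, 0]},
  {"delta_pos": [0, 0, 0], "dr": [0, 0, 0]},
])

```text
time: 10.18
tool_pos: [0.5406, 0.0097, 0.12]
tcp_rot: [3.142, -0.0, 0.001]
wrist_force: [-2.3, -0.3, 3.5]
width: 0.306
```

```bash
python3 w.py
```

```text
10.375 P [0.5406 0.0097 0.12  ] [0. 0. 0.] F [-1.81  0.08  3.48] [0.4  0.34 0.21] T [ 0.005  0.394 -0.017] [ 8.e-04 -0.e+00 -1.e+00]
```

Emit:
carry_out([
  {"delta_pos": [0, 0, 0.0001], "dr": [0, 0, 0]},
  {"delta_pos": [0, 0, 0], "dr": [0, 0, 0]},
  {"delta_pos": [0, 0, 0], "dr": [0, 0, 0]},
  {"delta_pos": [0, 0, 0], "dr": [0, 0, 0]},
])

```text
time: 10.88
tool_pos: [0.5405, 0.0097, 0.1197]
tcp_rot: [3.142, -0.0, 0.001]
wrist_force: [-1.1, -0.0, 3.9]
width: 0.31
```

```bash
python3 - <<'E'
from h import *
f=lambda im,x,y,w,h,k:cv2.resize(im[y:y+h,x:x+w],None,fx=k,fy=k,interpolation=cv2.INTER_CUBIC)
a=cam('side','s4.png')['frame'][...,::-1]
cv2.imwrite('pics/s4z.png',f(a,200,100,120,130,4.5))
E
python3 w.py
```

```text
11.125 P [0.5404 0.0097 0.1197] [0. 0. 0.] F [-0.29  0.37  4.09] [0.44 0.38 0.57] T [0.007 0.068 0.003] [ 6.e-04  0.e+00 -1.e+00]
```

View pics/s4z.png

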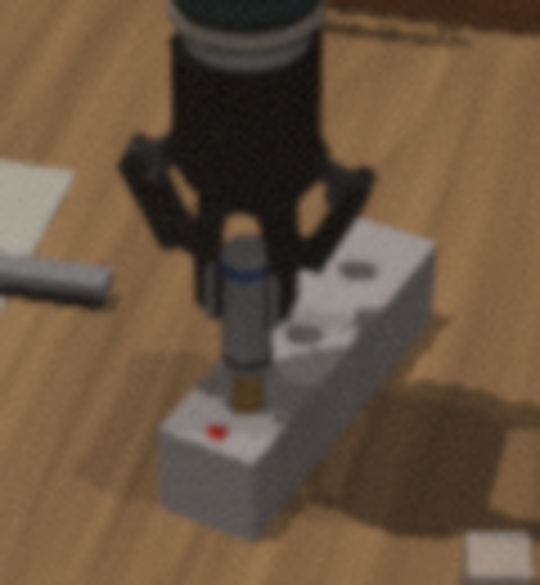

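Bore 1 held about 8.2 N. The TCP was about 8.3 mm past contact, of which about 4.1 mm is the pin, so the pad sank about 4.3 mm and is sound. On to bore 2.

Emit:
carry_out([
  {"delta_pos": [0, 0, -0.005], "dr": [0, 0, 0]},
  {"delta_pos": [0, 0, -0.02], "dr": [0, 0, 0]},
  {"delta_pos": [0, 0, -0.03], "dr": [0, 0, 0]},
  {"delta_pos": [0, 0, 0], "dr": [0, 0, 0]},
  {"delta_pos": [-0.0088, 0.0339, 0], "dr": [0, 0, 0]},
  {"delta_pos": [-0.0088, 0.0339, 0], "dr": [0, 0, 0]},
  {"delta_pos": [0, 0, 0], "dr": [0, 0, 0]},
  {"delta_pos": [0, 0, 0.01], "dr": [0, 0, 0]},
  {"delta_pos": [0, 0, 0], "dr": [0, 0, 0]},
  {"delta_pos": [0, 0, 0], "dr": [0, 0, 0]},
])

```text
time: 12.38
tool_pos: [0.5223, -0.0573, 0.1638]
tcp_rot: [-3.141, -0.002, 0.002]
wrist_force: [-0.5, 0.4, -4.0]
width: 0.309
```

```bash
python3 w.py
```

```text
12.575 P [ 0.5227 -0.0576  0.1644] [0.0002 0.0001 0.0004] F [-0.4   0.32 -3.88] [0.55 0.48 0.28] T [-0.012 -0.001  0.006] [ 5.e-04 -1.e-04 -1.e+00]
```

Emit:
carry_out([
  {"delta_pos": [0, 0, 0.01], "dr": [0, 0, 0]},
  {"delta_pos": [0, 0, 0.01], "dr": [0, 0, 0]},
  {"delta_pos": [0, 0, 0.01], "dr": [0, 0, 0]},
  {"delta_pos": [0, 0, 0.006], "dr": [0, 0, 0]},
  {"delta_pos": [0, 0, 0.004], "dr": [0, 0, 0]},
  {"delta_pos": [0, 0, 0.002], "dr": [0, 0, 0]},
  {"delta_pos": [0, 0, 0], "dr": [0, 0, 0]},
  {"delta_pos": [0, 0, 0], "dr": [0, 0, 0]},
])

```text
time: 13.58
tool_pos: [0.5226, -0.0581, 0.123]
tcp_rot: [3.142, -0.0, 0.0]
wrist_force: [-1.5, -0.2, 0.0]
width: 0.308
```

```bash
python3 w.py
```

```text
13.775 P [ 0.5226 -0.0581  0.1229] [0.     0.     0.0001] F [-1.05  0.51  0.2 ] [0.44 0.67 0.45] T [0.151 0.269 0.014] [ 2.e-04 -0.e+00 -1.e+00]
```

Emit:
carry_out([
  {"delta_pos": [-0.0004, -0.0003, 0.0018], "dr": [0, 0, 0]},
  {"delta_pos": [0, 0, 0.0017], "dr": [0, 0, 0]},
  {"delta_pos": [0, 0, 0], "dr": [0, 0, 0]},
  {"delta_pos": [0, 0, 0], "dr": [0, 0, 0]},
])

```text
time: 14.28
tool_pos: [0.5226, -0.0579, 0.1194]
tcp_rot: [3.141, 0.0, 0.001]
wrist_force: [0.3, -1.0, 3.4]
width: 0.304
```

```bash
python3 w.py
```

```text
14.475 P [ 0.5225 -0.0579  0.1193] [0. 0. 0.] F [-0.38 -0.24  3.4 ] [0.5  0.54 0.3 ] T [0.001 0.142 0.006] [ 8.e-04 -1.e-04 -1.e+00]
```

Emit:
carry_out([
  {"delta_pos": [-0.0002, 0, 0.0005], "dr": [0, 0, 0]},
  {"delta_pos": [0, 0, 0], "dr": [0, 0, 0]},
  {"delta_pos": [0, 0, 0], "dr": [0, 0, 0]},
  {"delta_pos": [0, 0, 0], "dr": [0, 0, 0]},
  {"delta_pos": [0, 0, 0], "dr": [0, 0, 0]},
])

```text
time: 15.1
tool_pos: [0.5223, -0.0578, 0.1187]
tcp_rot: [3.141, 0.0, 0.001]
wrist_force: [1.2, -0.7, 4.2]
width: 0.306
```

```bash
python3 w.py
```

```text
15.3 P [ 0.5223 -0.0578  0.1187] [0. 0. 0.] F [ 1.17 -0.54  4.72] [0.33 0.43 0.32] T [-0.048 -0.287  0.013] [ 8.e-04 -1.e-04 -1.e+00]
```

Emit:
carry_out([
  {"delta_pos": [0, 0, -0.005], "dr": [0, 0, 0]},
  {"delta_pos": [0, 0, -0.02], "dr": [0, 0, 0]},
  {"delta_pos": [0, 0, -0.03], "dr": [0, 0, 0]},
  {"delta_pos": [0, 0, 0], "dr": [0, 0, 0]},
  {"delta_pos": [-0.0088, 0.0339, 0], "dr": [0, 0, 0]},
  {"delta_pos": [-0.0088, 0.0339, 0], "dr": [0, 0, 0]},
  {"delta_pos": [0, 0, 0], "dr": [0, 0, 0]},
  {"delta_pos": [0, 0, 0.01], "dr": [0, 0, 0]},
  {"delta_pos": [0, 0, 0], "dr": [0, 0, 0]},
  {"delta_pos": [0, 0, 0], "dr": [0, 0, 0]},
])

```text
time: 16.55
tool_pos: [0.5041, -0.1248, 0.1628]
tcp_rot: [-3.141, -0.002, 0.002]
wrist_force: [-0.2, -0.5, -4.4]
width: 0.309
```

```bash
python3 w.py
```

```text
16.75 P [ 0.5045 -0.125   0.1634] [0.0002 0.0002 0.0004] F [ 0.32  0.05 -3.97] [0.42 0.33 0.49] T [-0.006 -0.012 -0.008] [ 6.e-04 -1.e-04 -1.e+00]
```

Bore 2 held about 8.5 N and its pad sank about 5 mm, so it is sound. On to bore 3.

Emit:
carry_out([
  {"delta_pos": [0.0003, 0.0003, 0.01], "dr": [0, 0, 0]},
  {"delta_pos": [0, 0, 0.01], "dr": [0, 0, 0]},
  {"delta_pos": [0, 0, 0.01], "dr": [0, 0, 0]},
  {"delta_pos": [0, 0, 0.006], "dr": [0, 0, 0]},
  {"delta_pos": [0, 0, 0.004], "dr": [0, 0, 0]},
  {"delta_pos": [0, 0, 0.001], "dr": [0, 0, 0]},
  {"delta_pos": [0, 0, 0], "dr": [0, 0, 0]},
  {"delta_pos": [0, 0, 0], "dr": [0, 0, 0]},
])

```text
time: 17.75
tool_pos: [0.5047, -0.1258, 0.1228]
tcp_rot: [-3.142, 0.0, -0.0]
wrist_force: [-0.4, 0.9, -1.9]
width: 0.305
```

```bash
python3 w.py
```

```text
17.95 P [ 0.5047 -0.1259  0.1227] [0. 0. 0.] F [ 0.07  1.   -2.39] [0.52 0.15 0.59] T [ 0.209 -0.088  0.006] [ 2.e-04 -0.e+00 -1.e+00]
```

Bore 3 shows only about 1.7 N at 5.3 mm, so it is the soft one. I'm pushing on to 8 N.

Emit:
carry_out([
  {"delta_pos": [0, -0.0005, 0.005], "dr": [0, 0, 0]},
  {"delta_pos": [0, 0, 0.005], "dr": [0, 0, 0]},
  {"delta_pos": [0, 0, 0.004], "dr": [0, 0, 0]},
  {"delta_pos": [0, 0, 0], "dr": [0, 0, 0]},
])

```text
time: 18.45
tool_pos: [0.5049, -0.1256, 0.1086]
tcp_rot: [3.141, 0.0, 0.001]
wrist_force: [-0.7, -0.1, 1.3]
width: 0.311
```

```bash
python3 w.py
```

```text
18.65 P [ 0.5049 -0.1256  0.1088] [0.     0.     0.0001] F [-0.38 -0.38  2.15] [0.37 0.46 0.5 ] T [-0.088  0.095 -0.006] [ 5.e-04 -3.e-04 -1.e+00]
```

Emit:
carry_out([
  {"delta_pos": [0, 0, 0.003], "dr": [0, 0, 0]},
  {"delta_pos": [0, 0, 0.002], "dr": [0, 0, 0]},
  {"delta_pos": [0, 0, 0], "dr": [0, 0, 0]},
  {"delta_pos": [0, 0, 0], "dr": [0, 0, 0]},
  {"delta_pos": [0, 0, 0], "dr": [0, 0, 0]},
  {"delta_pos": [0, 0, 0], "dr": [0, 0, 0]},
])

```text
time: 19.4
tool_pos: [0.5049, -0.1255, 0.1037]
tcp_rot: [3.141, 0.0, 0.001]
wrist_force: [0.8, -0.9, 4.1]
width: 0.308
```

```bash
python3 w.py
```

```text
19.6 P [ 0.5049 -0.1254  0.1037] [0. 0. 0.] F [ 0.24 -0.59  3.95] [0.46 0.29 0.36] T [-0.181 -0.069 -0.01 ] [ 4.e-04 -1.e-04 -1.e+00]
```

Emit:
carry_out([
  {"delta_pos": [0, 0.0003, -0.004], "dr": [0, 0, 0]},
  {"delta_pos": [0, 0, -0.004], "dr": [0, 0, 0]},
  {"delta_pos": [0, 0, -0.004], "dr": [0, 0, 0]},
  {"delta_pos": [0, 0, 0], "dr": [0, 0, 0]},
  {"delta_pos": [0, 0, 0], "dr": [0, 0, 0]},
])

```text
time: 20.23
tool_pos: [0.5046, -0.1256, 0.1153]
tcp_rot: [-3.141, 0.0, -0.0]
wrist_force: [1.7, -0.5, -0.4]
width: 0.307
```

```bash
python3 w.py
```

```text
20.425 P [ 0.5046 -0.1256  0.1153] [0. 0. 0.] F [ 1.85 -0.53 -0.01] [0.36 0.19 0.41] T [-0.085 -0.497  0.008] [-1.e-04  1.e-04 -1.e+00]
```

Emit:
carry_out([
  {"delta_pos": [0.0005, 0, 0], "dr": [0, 0, 0]},
  {"delta_pos": [0, 0, 0], "dr": [0, 0, 0]},
  {"delta_pos": [0, 0, 0], "dr": [0, 0, 0]},
  {"delta_pos": [0, 0, 0], "dr": [0, 0, 0]},
])

```text
time: 20.92
tool_pos: [0.5049, -0.1256, 0.1154]
tcp_rot: [-3.141, -0.0, 0.001]
wrist_force: [1.2, 0.7, -0.2]
width: 0.308
```

Emit:
carry_out([
  {"delta_pos": [0, 0, 0], "dr": [0, 0, 0]},
  {"delta_pos": [0, 0, 0], "dr": [0, 0, 0]},
  {"delta_pos": [0, 0, 0], "dr": [0, 0, 0]},
  {"delta_pos": [0, 0, 0], "dr": [0, 0, 0]},
  {"delta_pos": [0, 0, 0], "dr": [0, 0, 0]},
  {"delta_pos": [0, 0, 0], "dr": [0, 0, 0]},
], grip=0.8)

```text
time: 21.68
tool_pos: [0.5052, -0.1257, 0.1155]
tcp_rot: [-3.142, 0.0, -0.0]
wrist_force: [0.2, 0.0, 1.5]
width: 0.799
```

```bash
python3 - <<'E'
from h import *
f=lambda im,x,y,w,h,k:cv2.resize(im[y:y+h,x:x+w],None,fx=k,fy=k,interpolation=cv2.INTER_CUBIC)
a=cam('side','s5.png')['frame'][...,::-1]
cv2.imwrite('pics/s5z.png',f(a,200,80,130,140,4.2))
E
python3 w.py
```

```text
21.925 P [ 0.5052 -0.1257  0.1155] [0. 0. 0.] F [-0.16 -0.09  0.12] [0.55 0.28 0.55] T [0.006 0.01  0.004] [ 0.e+00  1.e-04 -1.e+00]
```

View pics/s5z.png

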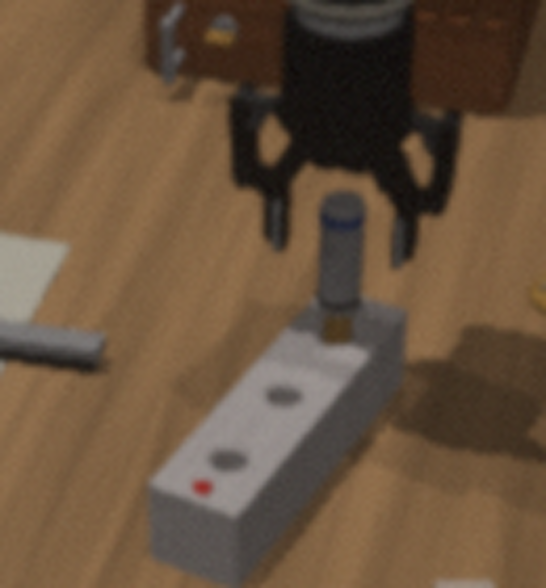

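The gauge stands upright in bore 3, at zoomed (340,260), with the open fingers clear on both sides. I'll retract straight up and look again.

Emit:
carry_out([
  {"delta_pos": [0, 0, -0.01], "dr": [0, 0, 0]},
  {"delta_pos": [0, 0, -0.02], "dr": [0, 0, 0]},
  {"delta_pos": [0, 0, -0.03], "dr": [0, 0, 0]},
  {"delta_pos": [0, 0, -0.04], "dr": [0, 0, 0]},
  {"delta_pos": [0, 0, -0.05], "dr": [0, 0, 0]},
  {"delta_pos": [0, 0, -0.03], "dr": [0, 0, 0]},
  {"delta_pos": [0, 0, 0], "dr": [0, 0, 0]},
  {"delta_pos": [0, 0, 0], "dr": [0, 0, 0]},
])

```text
time: 22.92
tool_pos: [0.5047, -0.1255, 0.2949]
tcp_rot: [-3.141, -0.0, 0.001]
wrist_force: [-1.2, 0.6, -0.3]
width: 0.801
```

```bash
python3 - <<'E'
from h import *
f=lambda im,x,y,w,h,k:cv2.resize(im[y:y+h,x:x+w],None,fx=k,fy=k,interpolation=cv2.INTER_CUBIC)
c=cam('side','s6.png');a=c['frame'][...,::-1]
cv2.imwrite('pics/s6z.png',f(a,200,80,130,140,4.2))
for z in(.162,.082): print(z,proj(c,[.5049,-.1256,z]).round(1), (4.2*(proj(c,[.5049,-.1256,z])-[200,80])).round())
E
python3 w.py
```

```text
0.162 [281.  126.8] [340. 197.]
0.082 [280.  152.1] [336. 303.]
23.175 P [ 0.5043 -0.1254  0.2938] [0.0001 0.     0.0002] F [ 0.15  0.14 -0.15] [0.36 0.48 0.23] T [-0.015  0.003  0.005] [-2.6e-03  8.0e-04 -1.0e+00]
```

View pics/s6z.png

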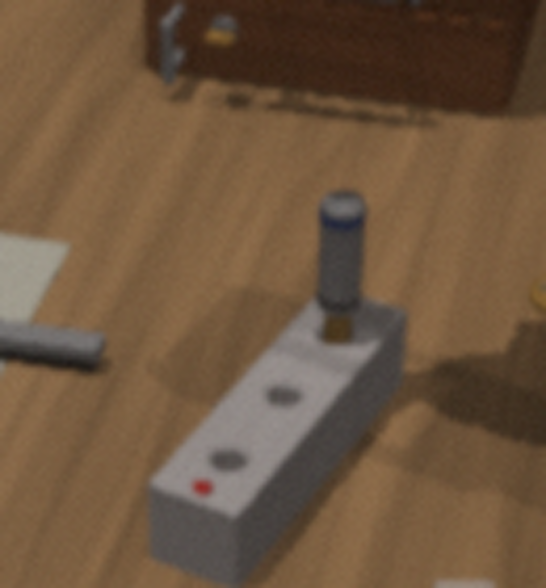

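View pics/s6.png

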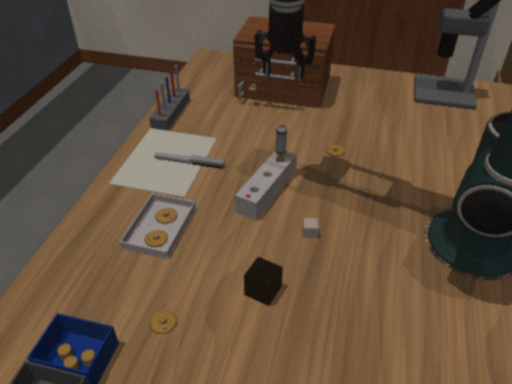

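The gauge stands in bore 3 with its top at zoomed (343,200) and its underside at (338,300). That is within a pixel of what a gauge resting 10 mm down would show. The wheels, cube and brush are where they were, and the arm is clear, so I'm handing in.

```bash
python3 -c "
from workcell import bot
print(bot.finish_job())"
```

```text
the job is handed in; nothing more can be done
None
```

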